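# Sort the cap-coded vials and hold the black-capped one up at a slant for inspection

### The job

Clear the vial rack: take the blue-capped vial out and set it down in the blue tray, and the white-capped vial into the white tray, without dropping either. Then draw the black-capped vial up out of the rack and hold it up for inspection, tipped to a slant of about 45 degrees with its cap end uppermost, at least 15 cm above the worktop and clear of everything. Finish while still holding it there, still and raised; leave the timer, the note pad and the brown bottle alone.

Things in the scene. Friction and masses are not known exactly. Their poses are not given: they have to be found in the camera images.
- vial_rack: Grey plastic vial rack, fixed: a block 64 (its x) x 140 (its y) x 36 mm high with three round holes in a row along its own y axis, at y = -44, 0 and +44 mm, each 27 mm wide and 28 mm deep (hole floor 8 mm above the worktop). Origin: centre of the underside, z up.
- vial_blue: Closed glass vial with blue screw cap, 23 mm in diameter, 56 mm high, about 30 g, loose; stands upright in one of the rack's holes (any of the three), so that its top, cap and neck, stands 28 mm above the rack and 64 mm above the worktop. Origin: centre of its underside; z axis runs along the vial towards the cap.
- vial_white: The same kind of vial with a white cap and yellow contents; stands in another hole. Origin and axes as for the blue one.
- vial_black: The same kind of vial with a black cap and pink contents; stands in another hole. Origin and axes as for the blue one.
- vial_black_top (a point): Centre of the top of the black cap, 56 mm from the vial's underside along its z axis.
- tray_blue: Blue open square tray, fixed to the worktop, 78 x 78 mm over the rim, 29 mm high, walls 3 mm with a rim 5 mm wide, inside 68 x 68 mm, floor 3 mm thick. Origin: centre of the underside, z up. One tray stands left of the rack, one right of it, in either order.
- tray_white: White open square tray, the same in size and origin as the blue one.
- timer: White bench timer, 66 x 66 x 18 mm, loose, a bystander lying close beyond the rack. Origin: centre of the underside.
- amber_bottle: Brown bottle with black cap, 68 mm in diameter, 128 mm high, loose, a bystander standing well beyond the rack, behind the timer. Origin: centre of the underside.
- note_pad: Yellow note pad, 76 x 76 x 14 mm, loose, a bystander lying beyond the right-hand tray. Origin: centre of the underside.
- frame_corner (a point): Top of the nearest corner of the black autosampler's frame, to the right of the work near the robot. Its bars run level 0.30 to 0.35 m above the worktop. The arm may start with its hand inside the frame: then rise straight up until the fingertips clear the bars, before crossing. A grey tower, 0.47 m tall, stands close beyond the rack.

How it is judged:
On the way:
1. the blue-capped vial lies or stands in the blue tray and the white-capped vial in the white tray, both released and at rest, the black-capped vial still in the rack (x of vial_blue in the frame of tray_blue between -0.037 and 0.037 m and y of vial_blue in the frame of tray_blue between -0.037 and 0.037 m and z of vial_blue in the frame of tray_blue below 0.035 m and contact force between vial_blue and tray_blue above 0.05 N and contact force between each of vial_blue, vial_white and the fingers below 0.05 N and linear speed of each of vial_blue, vial_white below 0.05 m/s and x of vial_white in the frame of tray_white between -0.037 and 0.037 m and y of vial_white in the frame of tray_white between -0.037 and 0.037 m and z of vial_white in the frame of tray_white below 0.035 m and contact force between vial_white and tray_white above 0.05 N and height (world z) of vial_black below 0.02 m and horizontal distance between vial_black and vial_rack below 0.08 m), for 0.2 s.
At the end, for the whole second after the job is handed in: Blue- and white-capped vials released and at rest in the trays of their colour; black-capped vial gripped by the fingers, all of it at least 150 mm above the worktop, axis 30 to 60 degrees off upright, cap uppermost, slower than 40 mm/s, touching neither rack, trays nor bottle (x of vial_blue in the frame of tray_blue between -0.037 and 0.037 m and y of vial_blue in the frame of tray_blue between -0.037 and 0.037 m and z of vial_blue in the frame of tray_blue below 0.035 m and contact force between vial_blue and tray_blue above 0.05 N and contact force between each of vial_blue, vial_white and the fingers below 0.05 N and linear speed of each of vial_blue, vial_white below 0.05 m/s and x of vial_white in the frame of tray_white between -0.037 and 0.037 m and y of vial_white in the frame of tray_white between -0.037 and 0.037 m and z of vial_white in the frame of tray_white below 0.035 m and contact force between vial_white and tray_white above 0.05 N and height (world z) of each of vial_black, vial_black_top above 0.15 m and angle between vial_black's own z axis and vertical between 0.5236 and 1.0472 rad and contact force between vial_black and the fingers above 1 N and linear speed of vial_black below 0.04 m/s and angular speed of vial_black below 0.3 rad/s and contact force between vial_black and vial_rack below 0.05 N and contact force between vial_black and tray_blue below 0.05 N and contact force between vial_black and tray_white below 0.05 N and contact force between vial_black and amber_bottle below 0.05 N); the arm keeps its last pose, push and grip.
It fails at once if a vial is dropped or flung (faster than 0.7 m/s while out of the fingers) ((linear speed of vial_blue above 0.7 m/s and contact force between vial_blue and the fingers below 0.05 N) or (linear speed of vial_white above 0.7 m/s and contact force between vial_white and the fingers below 0.05 N) or (linear speed of vial_black above 0.7 m/s and contact force between vial_black and the fingers below 0.05 N)).
It fails at once if the timer, the brown bottle or the note pad is pushed more than 30 mm from its place (distance of any of timer, amber_bottle, note_pad from where it was at the start of the episode above 0.03 m).
It fails at once if the brown bottle is knocked over (angle between amber_bottle's own z axis and vertical above 0.5 rad).
It also fails if it takes over 56 s, if anything falls off the work surface, if the arm or the gripper's body presses on something with over 40 N, if the wrist force passes 120 N, or if a joint passes its speed limit or range.

### The arm

A 6-joint arm with a two-finger parallel gripper is mounted at the origin on a cart in front of the work surface, level with it; the furniture and walls round the work are solid. World frame = base frame: x ahead of the robot, y to its left, z up, the work surface at z = 0. Lengths are in m, angles in rad, forces in N, time in s.
With the tool pointing down it reaches from about 0.375 to 0.925 m from the base axis. Payload 5.7 kg.
Tool frame: the origin (TCP) lies on the centre line of the jaws, within the pads' length; the fingertips stand 14 mm ahead of it and the grasp point (between the pads) lies 5 mm behind it; z points along the fingers, y is the line along which they close (so a half turn about z gives the same grasp; the last joint's range is limited). The gripper opens to 88 mm and grips with 3 to 60 N. Pads are 20 mm wide; open, the fingers measure 115 mm over their backs; the gripper's body (75 mm by 178 mm) begins 61 mm behind the grasp point.
Start: joints at [-1.273, 0.359, 1.51, -0, 1.272, -0.115], TCP at [0.241, -0.55, 0.237] pointing down, gripper open.
Joint ranges: [-2.97, 2.97], [-1.01, 2.36], [0.21, 2.38], [-0.96, 4.11], [0.2, 2.71], [-2.98, 2.98]. Speed limits (rad/s): [2.39, 2.39, 3.14, 3.14, 3.14, 3.14].

### API

Orientations are given as a 3x3 rotation matrix whose columns are the frame's x, y, z axes.
In Python, from station import status, vision, env, find_in, silhouettes, mark_of gives the robot as it stands.
- The arm moves only by the tool step_arm, never from a script. Its argument "steps" is a list of rows, each a list of 2 entries, a list of its own where there are three numbers: the shift along the tool's x, y, z in cm, then the turn, a rotation vector about the tool's x, y, z in rad. A call has 1 to 12 rows; each row shifts and turns the commanded pose from where the row before left it, along the tool's axes as they then stand; what a row does not reach is not made up. A row lasts 1/10 s, in which the tool goes at most 50 mm and 8.59 degrees, less where a joint would pass 70% of its speed; a pose out of reach is approached as far as the arm can. A call is refused whole if a number of a shift passes 5 or a number of a turn 0.15, either way. A call with a gripper value outside its range is refused whole. "claw" is the closure, from 0 (fully open) to 1 (shut), set as the call begins (left out, the last holds). The fingers move at their own pace and stop on an object; the grip force is fixed at half the most. Time passes only in rows, so rows that do not move let the fingers close. It gives the time, the measured TCP pose, the force, the opening and the grip force at its end, in the units of the state.
- status.get_state(): the state, without advancing time (a new reading comes with each control period).
- vision.get_image(name): name is "side" or "top" or "wrist"; returns the picture (480x640x3 uint8, red, green, blue); there is no depth.
- vision.calibration(name): a dict with "intrinsics" (3x3 intrinsics, pixels), "position" and "attitude" of the camera in the world; the wrist camera has in their place "tool_from_camera" (4x4, takes a point from camera to tool coordinates, whose origin is the TCP and whose axes are the flange's). Camera axes: x right, y down, z forward; pixel columns grow to the right and rows downward; lengths in m; the calibration is good to about 2 mm. The wrist camera is an equidistant fisheye: a pixel r from the principal point sees the ray r / f radians off the axis. A picture is of the moment at which its call begins: read the wrist's pose just before it. calibration takes no time and is no camera call.
- env.job_done(): hands the job in; it is judged then, once.
Trained networks look in the newest picture that a camera, given by its name, has taken for a name from the list of things; names that differ only in an ending like _2 or _b are one class to them, and where a whole thing is asked for, a point or a joint stands for the part that bears it (a point fixed in the world has none). Each returns a list of dicts, best first, with "conf" (0 to 1); they miss things now and then, are a little off and sometimes report something else, mostly with a low value. They report only what shows in the picture. A call takes as long as a camera call.
- find_in(camera, target): "rect" ([centre column, centre row, width, height] in pixels, round what is visible of it).
- silhouettes(camera, target): "pixels" (480x640 bool, what is visible of it) and "rect" ([centre column, centre row, width, height] in pixels, round what is visible of it).
- mark_of(camera, target): "pixel" ([column, row] in pixels: a listed point, or the origin of a listed thing).
The state is a dict: "t": time; "joint_positions": joint angles; "dq": joint speeds; "tau": joint torques, N m; "tool_pos": TCP position; "ee_rot": TCP orientation; "contact_force": force on the tool from outside, world axes, zero at the start; "torque": the same for the moment, N m; "opening": finger opening in m; "grasp_force": force on a finger pad.
Only numpy, scipy, OpenCV 4.12 (cv2) and the standard library are available. Lean on these libraries where they do the work, as an engineer would, in place of code of your own. Each camera call takes 0.05 s, during which the arm holds its last target. There are 200 camera calls.

## Working session

There is one attempt and no reset: what is moved stays moved. The work goes in short steps, Python scripts to look and compute and a tool call to move; the robot and the scene stay as the last step left them, time stands still between calls to the robot, and variables do not carry over. Pictures are saved under pics/ and viewed, at most 10 in all, crops included, and the job is handed in when it is done.

Besides the shell and the picture viewer there is one more tool, called after "Call:" as name([rows], argument=value, ...), one row to a line, values as JSON. step_arm: Moves the arm, as the interface text tells. Its arguments: {"type":"object","properties":{"steps":{"type":"array"},"claw":{"type":"number"}},"required":["steps"]}

```bash
ls; mkdir -p pics
python3 - <<'E'
from station import status, vision, find_in, mark_of
import cv2, numpy as np
s=status.get_state(); print(s['t'],s['tool_pos'],np.round(s['ee_rot'],3).tolist(),s['opening'])
ims=[]
for c in ['side','top']:
    im=vision.get_image(c); cv2.imwrite(f'pics/{c}0.png',im[:,:,::-1]); k=vision.calibration(c)
    print(c,np.round(k['intrinsics'],1).tolist(),np.round(k['position'],3),np.round(k['attitude'],3).tolist())
    for n in ['vial_rack','vial_blue','vial_white','vial_black','vial_black_top','tray_blue','tray_white','timer','amber_bottle','note_pad','frame_corner']:
        print(n,[(np.round(d['pixel']).tolist(),round(d['conf'],2)) for d in mark_of(c,n)[:2]])
print(vision.calibration('wrist'), status.get_state()['t'])
E
```

```text
pics
0.0 [ 0.24050488 -0.54898257  0.23583213] [[0.916, 0.401, -0.001], [0.401, -0.916, 0.002], [0.0, -0.002, -1.0]] 0.08770086689974779
side [[622.2, 0.0, 317.3], [0.0, 622.2, 236.4], [0.0, 0.0, 1.0]] [-0.203 -0.84   1.094] [[0.717, -0.465, 0.519], [-0.697, -0.495, 0.52], [0.016, -0.734, -0.678]]
vial_rack [([312.0, 318.0], 0.69)]
vial_blue [([296.0, 306.0], 0.43), ([312.0, 318.0], 0.37)]
vial_white [([312.0, 317.0], 0.46)]
vial_black [([326.0, 329.0], 0.56), ([296.0, 307.0], 0.28)]
vial_black_top [([323.0, 308.0], 0.59), ([298.0, 238.0], 0.42)]
tray_blue [([298.0, 309.0], 0.52)]
tray_white [([265.0, 272.0], 0.64)]
timer [([300.0, 238.0], 0.55)]
amber_bottle []
note_pad [([427.0, 325.0], 0.78), ([310.0, 319.0], 0.49)]
frame_corner [([354.0, 315.0], 0.91)]
top [[436.0, 0.0, 317.2], [0.0, 436.0, 239.0], [0.0, 0.0, 1.0]] [ 0.371 -0.131  1.11 ] [[-0.002, -0.991, 0.136], [-1.0, 0.002, -0.0], [-0.0, -0.136, -0.991]]
vial_rack [([340.0, 276.0], 0.89)]
vial_blue [([324.0, 278.0], 0.38), ([223.0, 181.0], 0.35)]
vial_white [([340.0, 275.0], 0.54)]
vial_black [([324.0, 281.0], 0.69), ([359.0, 273.0], 0.45)]
vial_black_top [([357.0, 273.0], 0.64), ([422.0, 259.0], 0.39)]
tray_blue [([419.0, 259.0], 0.9)]
tray_white [([269.0, 264.0], 0.82)]
timer [([254.0, 214.0], 0.61)]
amber_bottle [([223.0, 180.0], 0.71)]
note_pad [([417.0, 206.0], 0.57)]
frame_corner [([494.0, 350.0], 0.83), ([340.0, 273.0], 0.35)]
{'intrinsics': array([[371.64829954,   0.        , 314.97753047],
       [  0.        , 371.64829954, 244.65145418],
       [  0.        ,   0.        ,   1.        ]]), 'tool_from_camera': array([[ 9.53850940e-04, -9.65551869e-01, -2.60208913e-01,
         7.23700791e-02],
       [ 9.99999336e-01,  1.08912465e-03, -3.75682900e-04,
        -5.21742348e-05],
       [ 6.46141269e-04, -2.60208382e-01,  9.65552267e-01,
        -1.47218623e-01],
       [ 0.00000000e+00,  0.00000000e+00,  0.00000000e+00,
         1.00000000e+00]])} 1.2
```

View pictures.

Run:
```python
import cv2
a=cv2.imread('pics/top0.png'); cv2.imwrite('pics/topc.png',cv2.resize(a[140:380,200:520],None,fx=2.5,fy=2.5,interpolation=cv2.INTER_CUBIC))
a=cv2.imread('pics/side0.png'); cv2.imwrite('pics/sidec.png',cv2.resize(a[150:390,200:520],None,fx=2.5,fy=2.5,interpolation=cv2.INTER_CUBIC))
```

```text
(no output)
```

View pics/topc.png

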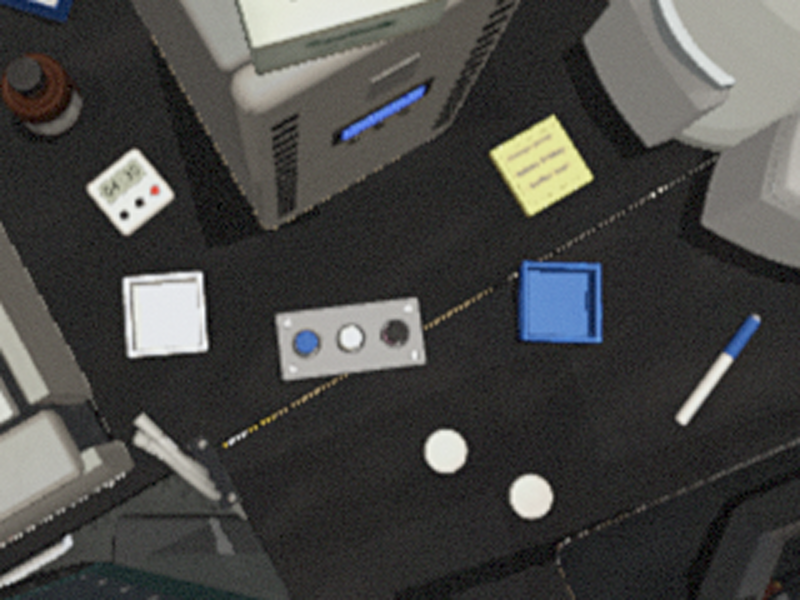

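View pics/sidec.png

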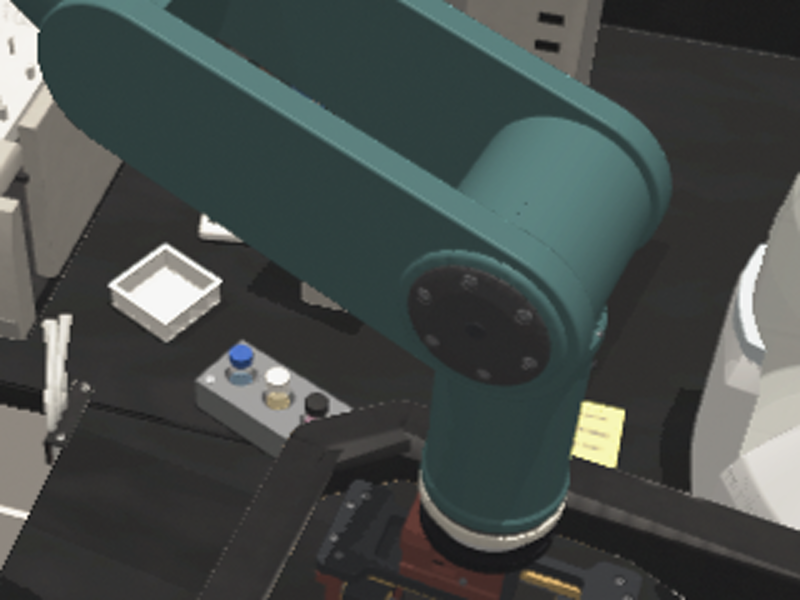

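```bash
cat > h.py <<'E'
import numpy as np
from station import status, vision
def ray(c,uv):
    k=vision.calibration(c); R=np.array(k['attitude']); d=R@np.linalg.solve(np.array(k['intrinsics']),[uv[0],uv[1],1.])
    return np.array(k['position']),d/np.linalg.norm(d)
def onplane(c,uv,z):
    p,d=ray(c,uv); return p+d*(z-p[2])/d[2]
def tri(uvs):
    A=0;b=0
    for c,uv in uvs.items():
        p,d=ray(c,uv); M=np.eye(3)-np.outer(d,d); A=A+M; b=b+M@p
    return np.linalg.solve(A,b)
E
python3 - <<'E'
from h import *
T=lambda x,y:(x/2.5+200-.3,y/2.5+140-.3)
S=lambda x,y:(x/2.5+200-.3,y/2.5+150-.3)
for n,a,b in [('blue',(307,342),(241,351)),('white',(351,337),(278,374)),('black',(396,332),(317,400))]:
    print(n,onplane('top',T(*a),.064).round(4),onplane('side',S(*b),.064).round(4),tri({'top':T(*a),'side':S(*b)}).round(4))
for n,cs in [('rack',[(276,313),(418,298),(425,363),(283,380)]),('tw',[(123,276),(203,271),(208,352),(128,357)]),('tb',[(521,261),(601,263),(601,342),(521,341)])]:
    P=np.array([onplane('top',T(*c),.036 if n=='rack' else .029) for c in cs]); print(n,P.round(3).tolist(),P.mean(0).round(4))
print('tower base corner',onplane('top',T(270,228),0), 'tw edge R',onplane('top',T(440,130),0),'left',onplane('top',T(205,245),0))
for n,c in [('timer',(130,190)),('disk1',(445,451)),('disk2',(531,497)),('frame',(735,525)),('pad',(541,165)),('leftthing',(125,450))]: print(n,onplane('top',T(*c),.3 if n=='frame' else 0.01).round(3))
E
```

```text
blue [ 0.4237 -0.1437  0.064 ] [ 0.4281 -0.1456  0.064 ] [ 0.4255 -0.1451  0.0654]
white [ 0.4284 -0.1859  0.064 ] [ 0.4333 -0.188   0.064 ] [ 0.4303 -0.1874  0.0655]
black [ 0.4331 -0.229   0.064 ] [ 0.4372 -0.2328  0.064 ] [ 0.4353 -0.2308  0.0634]
rack [[0.454, -0.114, 0.036], [0.468, -0.254, 0.036], [0.404, -0.26, 0.036], [0.388, -0.12, 0.036]] [ 0.4286 -0.1869  0.036 ]
tw [[0.492, 0.039, 0.029], [0.496, -0.041, 0.029], [0.416, -0.046, 0.029], [0.411, 0.033, 0.029]] [ 0.4537 -0.0037  0.029 ]
tb [[0.506, -0.358, 0.029], [0.504, -0.438, 0.029], [0.425, -0.435, 0.029], [0.426, -0.356, 0.029]] [ 0.4651 -0.3969  0.029 ]
tower base corner [ 0.5442606  -0.10675945  0.        ] tw edge R [ 0.64739354 -0.28405821  0.        ] left [ 0.52670245 -0.03992944  0.        ]
timer [0.582 0.037 0.01 ]
disk1 [ 0.318 -0.281  0.01 ]
disk2 [ 0.273 -0.365  0.01 ]
frame [ 0.279 -0.451  0.3  ]
pad [ 0.608 -0.386  0.01 ]
leftthing [0.32  0.037 0.01 ]
```

Run:
```python
from h import *
import cv2
T=lambda x,y:(x/2.5+200-.3,y/2.5+140-.3)
S=lambda x,y:(x/2.5+200-.3,y/2.5+150-.3)
for a,b in [((145,420),(62,318)),((203,443),(85,388)),((215,495),(58,445)),((127,450),(22,335))]:
    p=tri({'top':T(*a),'side':S(*b)}); d=[np.linalg.norm(np.cross(p-ray(c,u)[0],ray(c,u)[1])) for c,u in (('top',T(*a)),('side',S(*b)))]
    print(p.round(3),np.round(d,3))
a=cv2.imread('pics/side0.png'); b=cv2.imread('pics/top0.png')
cv2.imwrite('pics/both.png',np.hstack([cv2.resize(a[100:480,0:330],(400,460)),cv2.resize(b[140:480,0:330],(400,412)).copy() if 0 else cv2.resize(b[100:480,100:430],(400,460))]))
```

```text
[0.349 0.014 0.042] [0.001 0.001]
[ 0.327 -0.041  0.006] [0.001 0.001]
[ 0.277 -0.054 -0.022] [0.006 0.006]
[0.319 0.034 0.025] [0.002 0.002]
```

View pics/both.png

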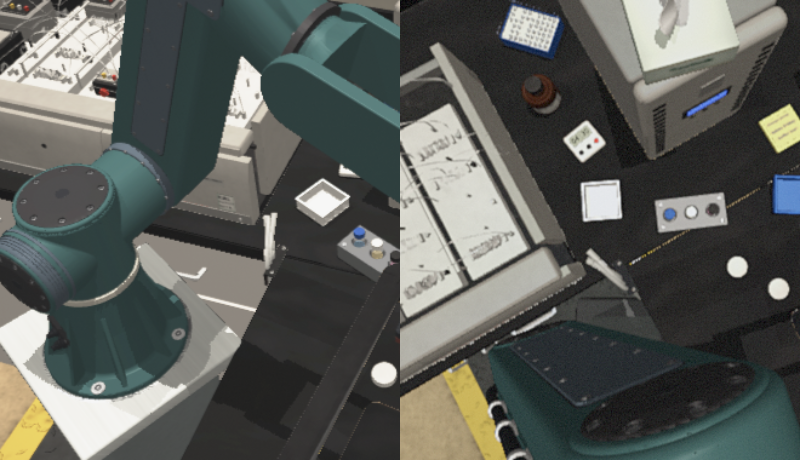

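Call:
step_arm([
  [[0,0,-4],[0,0,0]],
  [[0,0,-4.5],[0,0,0]],
  [[0,0,-4.5],[0,0,0]],
  [[0,0,-4],[0,0,0]],
  [[0,0,0],[0,0,0]],
  [[0,0,0],[0,0,0]],
], claw=0)

```text
t: 1.8
tool_pos: [0.2408, -0.55, 0.4075]
ee_rot: [[0.916, 0.401, 0.001], [0.401, -0.916, -0.002], [-0.0, 0.002, -1.0]]
contact_force: [0.3, -0.5, -0.3]
opening: 0.0876
grasp_force: 0.0
```

Call:
step_arm([
  [[2,-1.8,0],[0,0,0]],
  [[3.5,-3.1,0],[0,0,0]],
  [[3.5,-3.1,0],[0,0,0]],
  [[3.5,-3.1,0],[0,0,0]],
  [[3.5,-3.1,0],[0,0,0]],
  [[3.5,-3.1,0],[0,0,0]],
  [[3.5,-3.1,0],[0,0,0]],
  [[3.5,-3.1,0],[0,0,0]],
  [[3.5,-3.1,0],[0,0,0]],
  [[3,-2.7,0],[0,0,0]],
  [[0,0,0],[0,0,0]],
  [[0,0,0],[0,0,0]],
])

```text
t: 3.0
tool_pos: [0.4248, -0.1479, 0.405]
ee_rot: [[0.915, 0.404, -0.003], [0.404, -0.915, 0.001], [-0.002, -0.002, -1.0]]
contact_force: [-0.9, -0.4, -0.4]
opening: 0.0878
grasp_force: 0.0
```

Call:
step_arm([
  [[0,0,0],[0,0,-0.14]],
  [[0,0,0],[0,0,-0.14]],
  [[0,0,0],[0,0,-0.14]],
  [[0,0,0],[0,0,-0.14]],
  [[0,0,0],[0,0,-0.14]],
  [[0,0,0],[0,0,-0.14]],
  [[0,0,0],[0,0,-0.14]],
  [[0,0,0],[0,0,0]],
  [[0,0,0],[0,0,0]],
])

```text
t: 3.9
tool_pos: [0.4248, -0.1498, 0.406]
ee_rot: [[0.183, 0.983, -0.001], [0.983, -0.183, 0.0], [0.0, -0.001, -1.0]]
contact_force: [0.6, 0.9, 0.0]
opening: 0.0876
grasp_force: 0.0
```

```bash
cat >> h.py <<'E'
def wray(s,uv):
    k=vision.calibration('wrist'); K=k['intrinsics']; x=(uv[0]-K[0,2])/K[0,0]; y=(uv[1]-K[1,2])/K[1,1]
    th=np.hypot(x,y); d=np.array([np.sin(th)*x/th,np.sin(th)*y/th,np.cos(th)])
    M=k['tool_from_camera']; R=np.array(s['ee_rot']); return R@M[:3,3]+np.array(s['tool_pos']), R@M[:3,:3]@d
def wplane(s,uv,z):
    p,d=wray(s,uv); return p+d*(z-p[2])/d[2]
E
python3 - <<'E'
from h import *
import cv2,json
s=status.get_state(); im=vision.get_image('wrist'); cv2.imwrite('pics/w1.png',im[:,:,::-1])
json.dump({k:np.array(s[k]).tolist() for k in('tool_pos','ee_rot')},open('w1.json','w')); print(s['tool_pos'],s['joint_positions'])
E
```

```text
[ 0.42481165 -0.14982669  0.40597224] [-4.92397972e-01  1.64899808e-02  1.53590131e+00 -2.77572933e-04
  1.59054660e+00 -3.08781500e-01]
```

View pics/w1.png

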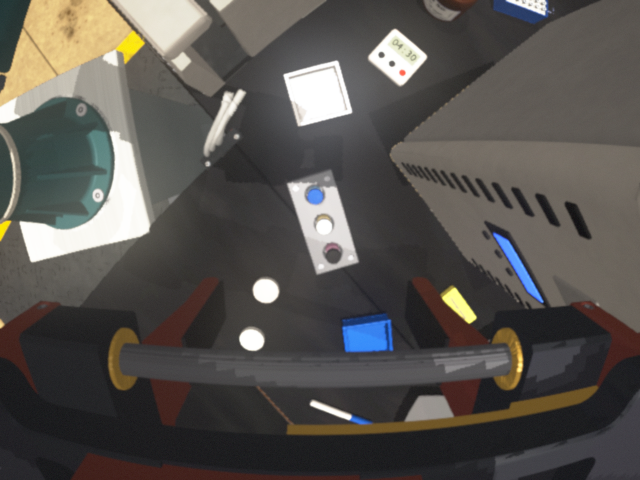

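Run:
```python
from h import *
import json
s=json.load(open('w1.json'))
for n,uv,z in [('blue',(315,195),.064),('white',(324,224.5),.064),('black',(333,253),.064),('tw',(318,93.5),.029),('towercorner',(393,150),0),('inst',(220,95),0),('inst2',(300,0),0)]: print(n,wplane(s,uv,z).round(4))
print(np.mean([wplane(s,u,.036) for u in [(289,182),(329,170),(358,261),(317,274)]],0).round(4))
```

```text
blue [ 0.4269 -0.1417  0.064 ]
white [ 0.4315 -0.1832  0.064 ]
black [ 0.4366 -0.2247  0.064 ]
tw [ 0.4562 -0.0052  0.029 ]
towercorner [ 0.5524 -0.1027  0.    ]
inst [0.3136 0.0281 0.    ]
inst2 [0.4582 0.1523 0.    ]
[ 0.431  -0.1868  0.036 ]
```

Call:
step_arm([
  [[0.6,0,0],[0,0,0]],
  [[0,0,3],[0,0,0]],
  [[0,0,4],[0,0,0]],
  [[0,0,4.5],[0,0,0]],
  [[0,0,4.5],[0,0,0]],
  [[0,0,4.5],[0,0,0]],
  [[0,0,4.5],[0,0,0]],
  [[0,0,3],[0,0,0]],
  [[0,0,2],[0,0,0]],
  [[0,0,0],[0,0,0]],
  [[0,0,0],[0,0,0]],
])

```text
t: 5.05
tool_pos: [0.4267, -0.1428, 0.1069]
ee_rot: [[0.178, 0.984, -0.0], [0.984, -0.178, 0.0], [0.0, -0.0, -1.0]]
contact_force: [0.0, -0.7, 0.1]
opening: 0.088
grasp_force: 0.0
```

Run:
```python
from h import *
import cv2,json
s=status.get_state(); im=vision.get_image('wrist'); cv2.imwrite('pics/w2.png',im[:,:,::-1])
json.dump({k:np.array(s[k]).tolist() for k in('tool_pos','ee_rot')},open('w2.json','w')); print(s['tool_pos'],s['contact_force'])
```

```text
[ 0.42667221 -0.142766    0.10690292] [ 0.00125523 -0.6699377   0.06613772]
```

View pics/w2.png

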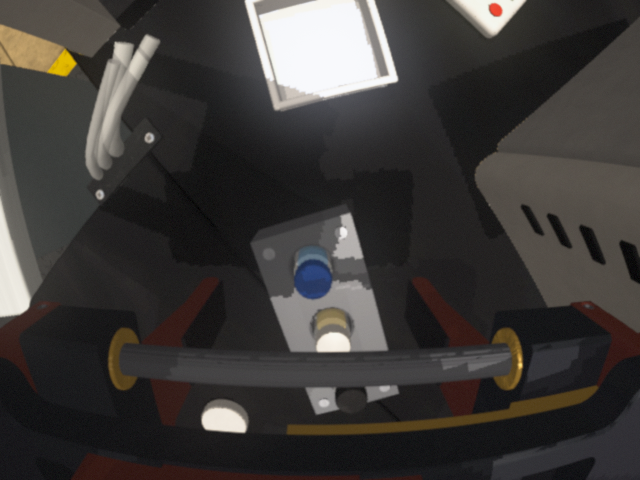

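Run:
```python
from h import *
import json
s=json.load(open('w2.json'))
for n,uv,z in [('blue',(313,285),.064),('white',(333,343),.064),('tw',(320,47),.029),('tip',(315,290),.09)]:
    p=wplane(s,uv,z); print(n,p.round(4),(np.array(s['ee_rot']).T@(p-s['tool_pos'])).round(4))
```

```text
blue [ 0.4263 -0.145   0.064 ] [-0.0022  0.0001  0.0429]
white [ 0.4313 -0.1832  0.064 ] [-0.039   0.0117  0.0429]
tw [ 0.4544 -0.0117  0.029 ] [0.1339 0.004  0.0779]
tip [ 0.4288 -0.1377  0.09  ] [0.0053 0.0012 0.0169]
```

Aligned within about 1–2 mm. Descend, grip and lift.

Call:
step_arm([
  [[-0.1,0,2],[0,0,0]],
  [[0,0,2],[0,0,0]],
  [[0,0,1.2],[0,0,0]],
  [[0,0,0],[0,0,0]],
  [[0,0,0],[0,0,0]],
])

```text
t: 5.6
tool_pos: [0.4272, -0.1443, 0.0558]
ee_rot: [[0.177, 0.984, 0.002], [0.984, -0.177, -0.001], [-0.0, 0.002, -1.0]]
contact_force: [0.2, 0.6, -0.1]
opening: 0.0879
grasp_force: 0.0
```

Call:
step_arm([
  [[0,0,0],[0,0,0]],
  [[0,0,0],[0,0,0]],
  [[0,0,0],[0,0,0]],
  [[0,0,0],[0,0,0]],
  [[0,0,0],[0,0,0]],
  [[0,0,0],[0,0,0]],
  [[0,0,0],[0,0,0]],
  [[0,0,0],[0,0,0]],
], claw=1)

```text
t: 6.4
tool_pos: [0.4263, -0.1438, 0.0546]
ee_rot: [[0.177, 0.984, -0.0], [0.984, -0.177, 0.0], [0.0, -0.0, -1.0]]
contact_force: [0.5, 1.7, 0.5]
opening: 0.0276
grasp_force: 0.0
```

Call:
step_arm([
  [[0,0,-1],[0,0,0]],
  [[0,0,-2],[0,0,0]],
  [[0,0,-2],[0,0,0]],
  [[0,0,-2],[0,0,0]],
  [[0,0,-3],[0,0,0]],
  [[0,0,-2],[0,0,0]],
  [[0,0,0],[0,0,0]],
  [[0,0,0],[0,0,0]],
])

```text
t: 7.2
tool_pos: [0.4263, -0.1439, 0.175]
ee_rot: [[0.177, 0.984, 0.001], [0.984, -0.177, -0.0], [-0.0, 0.001, -1.0]]
contact_force: [-0.8, 0.2, -0.9]
opening: 0.021
grasp_force: 30.0
```

Run:
```python
from h import *
from station import silhouettes
import cv2
im=vision.get_image('side')
s=status.get_state(); k=vision.calibration('side')
def proj(p):
    q=np.array(k['attitude']).T@(np.array(p)-k['position']); q=np.array(k['intrinsics'])@q; return q[:2]/q[2]
u=proj(s['tool_pos']); print(u,proj(s['tool_pos']-np.array([0,0,.0466])))
x,y=int(u[0]),int(u[1]); cv2.imwrite('pics/s2.png',cv2.resize(im[y-60:y+90,x-75:x+75,::-1],None,fx=4,fy=4,interpolation=cv2.INTER_CUBIC)); print(x-75,y-60)
```

```text
[294.22988626 254.84400291] [294.43697819 270.2508793 ]
219 194
```

View pics/s2.png

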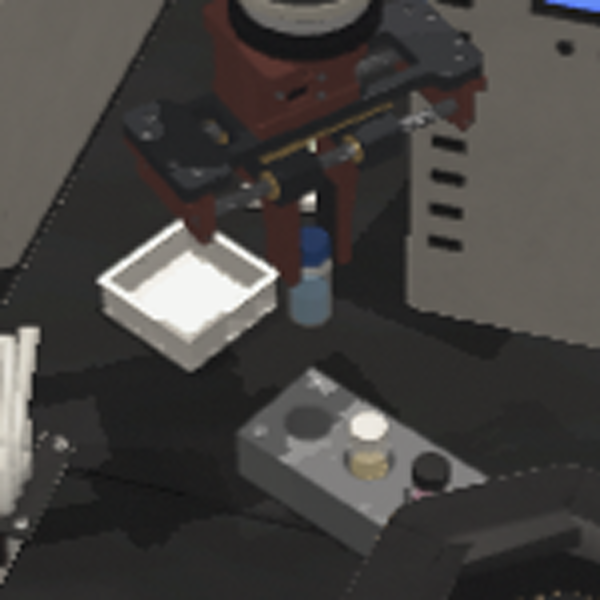

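Run:
```python
from h import *
print(tri({'top':(494,350),'side':(354,315)}).round(3), onplane('top',(494,350),.35).round(3),onplane('side',(354,315),.35).round(3))
T=lambda x,y:(x/2.5+200-.3,y/2.5+140-.3)
print([onplane('top',T(*c),.35).round(3) for c in [(558,540),(400,592),(795,445)]])
```

```text
[ 0.285 -0.435  0.345] [ 0.284 -0.431  0.35 ] [ 0.283 -0.438  0.35 ]
[array([ 0.275, -0.31 ,  0.35 ]), array([ 0.241, -0.202,  0.35 ]), array([ 0.338, -0.475,  0.35 ])]
```

Call:
step_arm([
  [[-1.5,0.5,0],[0,0,0]],
  [[-3,1,0],[0,0,0]],
  [[-3,1,0],[0,0,0]],
  [[-3,1,0],[0,0,0]],
  [[-3,1,0],[0,0,0]],
  [[-3,1.1,0],[0,0,0]],
  [[-3,1.1,0],[0,0,0]],
  [[-2.9,1.1,0],[0,0,0]],
  [[-2,0.7,0],[0,0,0]],
  [[0,0,0],[0,0,0]],
  [[0,0,0],[0,0,0]],
  [[0,0,0],[0,0,0]],
])

```text
t: 8.45
tool_pos: [0.466, -0.3979, 0.1737]
ee_rot: [[0.177, 0.984, -0.002], [0.984, -0.177, 0.002], [0.002, -0.002, -1.0]]
contact_force: [0.4, 0.7, 0.1]
opening: 0.0209
grasp_force: 30.0
```

Call:
step_arm([
  [[0,0,2],[0,0,0]],
  [[0,0,3],[0,0,0]],
  [[0,0,3],[0,0,0]],
  [[0,0,1.5],[0,0,0]],
  [[0,0,1],[0,0,0]],
  [[0,0,0.6],[0,0,0]],
  [[0,0,0],[0,0,0]],
  [[0,0,0],[0,0,0]],
])

```text
t: 9.25
tool_pos: [0.4672, -0.3993, 0.0644]
ee_rot: [[0.177, 0.984, 0.001], [0.984, -0.177, -0.001], [-0.001, 0.001, -1.0]]
contact_force: [-0.6, 0.1, -0.1]
opening: 0.0207
grasp_force: 30.0
```

Run:
```python
from h import *
import cv2
s=status.get_state();print(s['tool_pos'],s['contact_force'],s['grasp_force'])
a=vision.get_image('top'); b=vision.get_image('wrist')
cv2.imwrite('pics/b1.png',np.hstack([cv2.resize(a[220:320,360:500,::-1],(400,286),interpolation=cv2.INTER_CUBIC),cv2.resize(b[100:480,60:592,::-1],(400,286))]))
```

```text
[ 0.46724018 -0.39933471  0.06442956] [-0.60074782  0.12931577 -0.14285473] 29.96513907055487
```

View pics/b1.png

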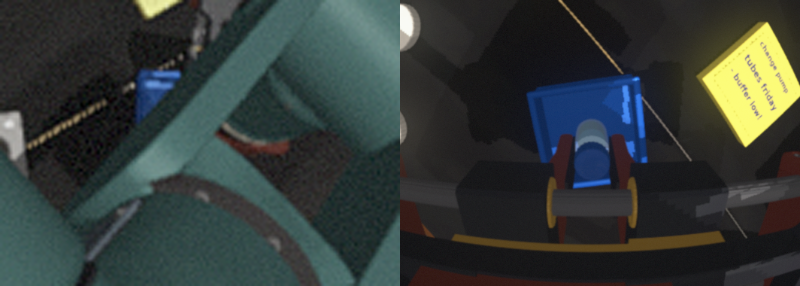

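Call:
step_arm([
  [[0,0,0.2],[0,0,0]],
  [[0,0,0.2],[0,0,0]],
  [[0,0,0],[0,0,0]],
  [[0,0,0],[0,0,0]],
])

```text
t: 9.75
tool_pos: [0.4667, -0.399, 0.0596]
ee_rot: [[0.177, 0.984, -0.0], [0.984, -0.177, 0.0], [0.0, -0.0, -1.0]]
contact_force: [0.0, -0.5, 0.1]
opening: 0.021
grasp_force: 30.0
```

Call:
step_arm([
  [[0,0,0.15],[0,0,0]],
  [[0,0,0],[0,0,0]],
  [[0,0,0],[0,0,0]],
])

```text
t: 10.05
tool_pos: [0.4667, -0.399, 0.0581]
ee_rot: [[0.177, 0.984, -0.0], [0.984, -0.177, 0.0], [0.0, -0.0, -1.0]]
contact_force: [0.3, -0.1, -0.2]
opening: 0.0208
grasp_force: 30.0
```

Call:
step_arm([
  [[0,0,0.15],[0,0,0]],
  [[0,0,0],[0,0,0]],
  [[0,0,0],[0,0,0]],
])

```text
t: 10.35
tool_pos: [0.4667, -0.399, 0.0566]
ee_rot: [[0.177, 0.984, -0.0], [0.984, -0.177, 0.0], [0.0, -0.0, -1.0]]
contact_force: [-0.1, -0.4, -1.1]
opening: 0.0209
grasp_force: 30.0
```

Call:
step_arm([
  [[0,0,0.15],[0,0,0]],
  [[0,0,0],[0,0,0]],
  [[0,0,0],[0,0,0]],
])

```text
t: 10.65
tool_pos: [0.4667, -0.399, 0.0551]
ee_rot: [[0.177, 0.984, -0.0], [0.984, -0.177, 0.0], [0.0, -0.0, -1.0]]
contact_force: [-0.1, 0.2, -0.2]
opening: 0.0209
grasp_force: 30.0
```

Call:
step_arm([
  [[0,0,0.15],[0,0,0]],
  [[0,0,0],[0,0,0]],
  [[0,0,0],[0,0,0]],
])

```text
t: 10.95
tool_pos: [0.467, -0.3993, 0.0546]
ee_rot: [[0.177, 0.984, 0.0], [0.984, -0.177, -0.001], [-0.001, 0.001, -1.0]]
contact_force: [-0.7, 1.2, 6.9]
opening: 0.021
grasp_force: 30.0
```

Call:
step_arm([
  [[0,0,0],[0,0,0]],
  [[0,0,0],[0,0,0]],
  [[0,0,0],[0,0,0]],
  [[0,0,0],[0,0,0]],
  [[0,0,0],[0,0,0]],
  [[0,0,0],[0,0,0]],
], claw=0)

```text
t: 11.55
tool_pos: [0.4667, -0.399, 0.0535]
ee_rot: [[0.177, 0.984, -0.0], [0.984, -0.177, 0.0], [0.0, -0.0, -1.0]]
contact_force: [0.0, -0.3, 0.1]
opening: 0.0654
grasp_force: 0.0
```

Call:
step_arm([
  [[0,0,-1],[0,0,0]],
  [[0,0,-3],[0,0,0]],
  [[0,0,-4],[0,0,0]],
  [[0,0,-3],[0,0,0]],
  [[0,0,-1],[0,0,0]],
  [[0,0,0],[0,0,0]],
  [[0,0,0],[0,0,0]],
])

```text
t: 12.25
tool_pos: [0.4662, -0.3985, 0.1727]
ee_rot: [[0.177, 0.984, -0.001], [0.984, -0.177, 0.001], [0.001, -0.001, -1.0]]
contact_force: [0.4, 0.2, 0.3]
opening: 0.0879
grasp_force: 0.0
```

Run:
```python
from h import *
import cv2,json
s=status.get_state();print(s['tool_pos'])
b=vision.get_image('wrist')
cv2.imwrite('pics/b2.png',b[60:420,60:592,::-1])
```

```text
[ 0.46616952 -0.39848754  0.17269912]
```

View pics/b2.png

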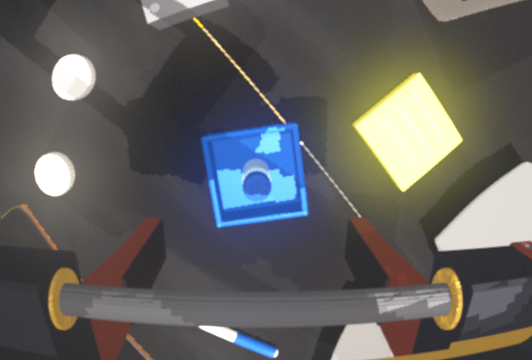

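Call:
step_arm([
  [[1.5,-0.5,0],[0,0,0]],
  [[3,-1,0],[0,0,0]],
  [[3,-1,0],[0,0,0]],
  [[3,-1.1,0],[0,0,0]],
  [[3,-1.1,0],[0,0,0]],
  [[3,-1.1,0],[0,0,0]],
  [[2.4,-0.9,0],[0,0,0]],
  [[1.2,-0.5,0],[0,0,0]],
  [[0,0,0],[0,0,0]],
  [[0,0,0],[0,0,0]],
  [[0,0,0],[0,0,0]],
])

```text
t: 13.4
tool_pos: [0.4321, -0.1896, 0.1736]
ee_rot: [[0.178, 0.984, 0.001], [0.984, -0.178, -0.001], [-0.0, 0.001, -1.0]]
contact_force: [-0.1, -0.2, 0.1]
opening: 0.0876
grasp_force: 0.0
```

Run:
```python
from h import *
from station import mark_of, silhouettes
s=status.get_state();print(s['tool_pos']); R=np.array(s['ee_rot'])
vision.get_image('wrist')
for n in ['vial_white','vial_black']:
    for d in silhouettes('wrist',n)[:2]: print(n,np.round(d['rect']),round(d['conf'],2))
d=mark_of('wrist','vial_black_top')[:2]; print([(x['pixel'],x['conf'],wplane(s,x['pixel'],.064).round(4)) for x in d])
d=mark_of('wrist','tray_white')[:1]; print([(x['pixel'],x['conf'],wplane(s,x['pixel'],.0).round(4)) for x in d])
```

```text
[ 0.43208888 -0.18958828  0.17363533]
vial_white [310. 240.  31.  40.] 0.93
vial_black [327. 291.  33.  41.] 0.86
[([327.0, 296.7], 0.78, array([ 0.4355, -0.2285,  0.064 ]))]
[([305.7, 21.9], 0.8, array([ 0.4579, -0.0073,  0.    ]))]
```

Run:
```python
from h import *
s=status.get_state(); R=np.array(s['ee_rot'])
for uv in [(310,245),(327,296.7)]:
    p=wplane(s,uv,.064); print(p.round(4),(R.T@(p-s['tool_pos'])).round(4))
```

```text
[ 0.4297 -0.1863  0.064 ] [ 0.0025 -0.0024  0.1096]
[ 0.435 -0.228  0.064] [-0.0376  0.0102  0.1096]
```

Call:
step_arm([
  [[0.2,-0.2,1],[0,0,0]],
  [[0,0,2.5],[0,0,0]],
  [[0,0,3],[0,0,0]],
  [[0,0,2.5],[0,0,0]],
  [[0,0,1.8],[0,0,0]],
  [[0,0,1],[0,0,0]],
  [[0,0,0],[0,0,0]],
  [[0,0,0],[0,0,0]],
])

```text
t: 14.45
tool_pos: [0.43, -0.1862, 0.0558]
ee_rot: [[0.177, 0.984, 0.0], [0.984, -0.177, 0.0], [0.0, 0.0, -1.0]]
contact_force: [-0.1, -0.1, -0.3]
opening: 0.088
grasp_force: 0.0
```

Call:
step_arm([
  [[0,0,0],[0,0,0]],
  [[0,0,0],[0,0,0]],
  [[0,0,0],[0,0,0]],
  [[0,0,0],[0,0,0]],
  [[0,0,0],[0,0,0]],
  [[0,0,0],[0,0,0]],
  [[0,0,0],[0,0,0]],
  [[0,0,0],[0,0,0]],
  [[0,0,0],[0,0,0]],
  [[0,0,0],[0,0,0]],
  [[0,0,0],[0,0,0]],
  [[0,0,0],[0,0,0]],
], claw=1)

```text
t: 15.65
tool_pos: [0.4298, -0.1862, 0.0556]
ee_rot: [[0.177, 0.984, -0.0], [0.984, -0.177, 0.0], [0.0, -0.0, -1.0]]
contact_force: [-0.1, 0.4, -0.9]
opening: 0.0212
grasp_force: 30.0
```

Call:
step_arm([
  [[0,0,-1],[0,0,0]],
  [[0,0,-3],[0,0,0]],
  [[0,0,-3.5],[0,0,0]],
  [[0,0,-2.5],[0,0,0]],
  [[1,-0.7,0],[0,0,0]],
  [[2,-1,0],[0,0,0]],
  [[2.6,-0.8,0],[0,0,0]],
  [[2.6,-0.7,0],[0,0,0]],
  [[2.4,-0.5,0],[0,0,0]],
  [[1.5,0,0],[0,0,0]],
  [[0,0,0],[0,0,0]],
  [[0,0,0],[0,0,0]],
])

```text
t: 16.85
tool_pos: [0.4142, -0.0602, 0.1553]
ee_rot: [[0.176, 0.984, -0.001], [0.984, -0.176, 0.0], [-0.0, -0.001, -1.0]]
contact_force: [-0.0, -0.4, -0.5]
opening: 0.0214
grasp_force: 30.0
```

Call:
step_arm([
  [[1.4,0.9,0],[0,0,0]],
  [[2,1.3,0],[0,0,0]],
  [[2,1.2,0],[0,0,0]],
  [[0,0,0],[0,0,0]],
  [[0,0,2],[0,0,0]],
  [[0,0,3],[0,0,0]],
  [[0,0,2.5],[0,0,0]],
  [[0,0,1.2],[0,0,0]],
  [[0,0,0.7],[0,0,0]],
  [[0,0,0],[0,0,0]],
  [[0,0,0],[0,0,0]],
])

```text
t: 17.95
tool_pos: [0.458, -0.0139, 0.062]
ee_rot: [[0.178, 0.984, 0.0], [0.984, -0.178, -0.0], [-0.0, 0.0, -1.0]]
contact_force: [-0.2, -0.1, 0.0]
opening: 0.0212
grasp_force: 30.0
```

Run:
```python
from h import *
import cv2
s=status.get_state();print(s['tool_pos'],s['contact_force'],s['grasp_force'])
a=vision.get_image('side'); b=vision.get_image('wrist')
cv2.imwrite('pics/c1.png',np.hstack([cv2.resize(a[180:320,200:360,::-1],(400,350),interpolation=cv2.INTER_CUBIC),cv2.resize(b[60:410,120:520,::-1],(400,350))]))
```

```text
[ 0.45799344 -0.01393179  0.06201194] [-0.2434016  -0.1001005   0.03519667] 30.000027091009542
```

View pics/c1.png

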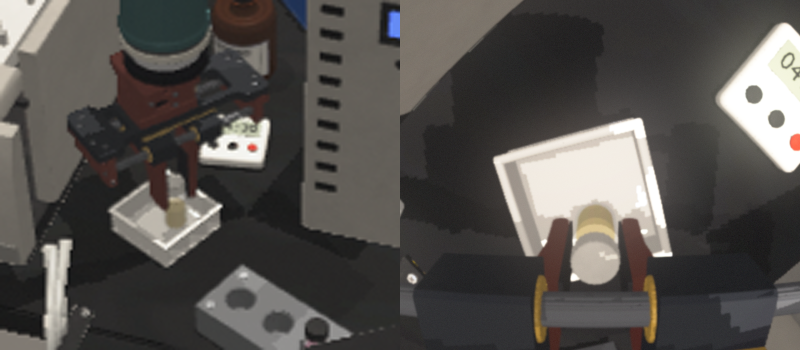

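Call:
step_arm([
  [[0,0,0.5],[0,0,0]],
  [[0,0,0.4],[0,0,0]],
  [[0,0,0],[0,0,0]],
  [[0,0,0],[0,0,0]],
])

```text
t: 18.45
tool_pos: [0.4578, -0.0133, 0.0526]
ee_rot: [[0.177, 0.984, -0.0], [0.984, -0.177, 0.0], [0.0, -0.0, -1.0]]
contact_force: [0.1, 0.2, 0.5]
opening: 0.0213
grasp_force: 30.0
```

Call:
step_arm([
  [[0,0,0.15],[0,0,0]],
  [[0,0,0],[0,0,0]],
  [[0,0,0],[0,0,0]],
])

```text
t: 18.75
tool_pos: [0.4579, -0.0134, 0.0512]
ee_rot: [[0.177, 0.984, -0.0], [0.984, -0.177, 0.0], [0.0, -0.0, -1.0]]
contact_force: [-0.2, -0.1, 0.6]
opening: 0.0212
grasp_force: 30.0
```

Call:
step_arm([
  [[0,0,0.15],[0,0,0]],
  [[0,0,0],[0,0,0]],
  [[0,0,0],[0,0,0]],
])

```text
t: 19.05
tool_pos: [0.4582, -0.0134, 0.0504]
ee_rot: [[0.177, 0.984, 0.001], [0.984, -0.177, -0.0], [0.0, 0.001, -1.0]]
contact_force: [-1.9, 0.1, 10.8]
opening: 0.0213
grasp_force: 30.0
```

Call:
step_arm([
  [[0,0,0],[0,0,0]],
  [[0,0,0],[0,0,0]],
  [[0,0,0],[0,0,0]],
  [[0,0,0],[0,0,0]],
  [[0,0,0],[0,0,0]],
  [[0,0,0],[0,0,0]],
  [[0,0,0],[0,0,0]],
], claw=0)

```text
t: 19.75
tool_pos: [0.4579, -0.0134, 0.0496]
ee_rot: [[0.177, 0.984, -0.0], [0.984, -0.177, 0.0], [0.0, -0.0, -1.0]]
contact_force: [-1.0, 0.8, -0.7]
opening: 0.074
grasp_force: 0.0
```

Call:
step_arm([
  [[0,0,-1],[0,0,0]],
  [[0,0,-3],[0,0,0]],
  [[0,0,-4],[0,0,0]],
  [[0,0,-3],[0,0,0]],
  [[0,0,-1],[0,0,0]],
  [[0,0,0],[0,0,0]],
  [[0,0,0],[0,0,0]],
])

```text
t: 20.45
tool_pos: [0.4572, -0.0133, 0.169]
ee_rot: [[0.177, 0.984, -0.001], [0.984, -0.177, 0.0], [0.0, -0.001, -1.0]]
contact_force: [-0.5, 0.0, -1.5]
opening: 0.0878
grasp_force: 0.0
```

Run:
```python
from h import *
from station import find_in
s=status.get_state();print(s['tool_pos']); vision.get_image('wrist')
for n in ['vial_white','tray_white','vial_black']:
    for d in find_in('wrist',n)[:1]: print(n,np.round(d['rect']),round(d['conf'],2))
```

```text
[ 0.45724201 -0.01330642  0.16904461]
vial_white [316. 242.  26.  43.] 0.77
tray_white [309. 224. 117. 114.] 0.59
```

Call:
step_arm([
  [[-1.5,-0.9,0],[0,0,0]],
  [[-2,-1.3,0],[0,0,0]],
  [[-2,-1.1,0],[0,0,0]],
  [[-2.5,0.6,0],[0,0,0]],
  [[-3,0.9,0],[0,0,0]],
  [[-3,0.9,0],[0,0,0]],
  [[-3,0.9,0],[0,0,0]],
  [[-2.8,0.9,0],[0,0,0]],
  [[-1.9,0.7,0],[0,0,0]],
  [[0,0,0],[0,0,0]],
  [[0,0,0],[0,0,0]],
  [[0,0,0],[0,0,0]],
])

```text
t: 21.85
tool_pos: [0.4346, -0.2284, 0.1692]
ee_rot: [[0.177, 0.984, -0.001], [0.984, -0.177, 0.002], [0.001, -0.002, -1.0]]
contact_force: [-0.3, 0.7, 0.2]
opening: 0.0874
grasp_force: 0.0
```

Run:
```python
from h import *
from station import mark_of, find_in
s=status.get_state();print(s['tool_pos']); R=np.array(s['ee_rot']); vision.get_image('wrist')
for d in mark_of('wrist','vial_black_top')[:2]: p=wplane(s,d['pixel'],.064); print(d['pixel'],d['conf'],p.round(4),(R.T@(p-s['tool_pos'])).round(4))
print(find_in('wrist','vial_black')[:1])
```

```text
[ 0.43455081 -0.22838776  0.16917553]
[314.5, 252.7] 0.92 [ 0.4348 -0.2303  0.064 ] [-0.002   0.0008  0.1052]
[{'rect': [317.6, 246.6, 28.0, 37.5], 'conf': 0.58}]
```

Aligned. Descend 11.4 cm and grip.

Call:
step_arm([
  [[0,0,1],[0,0,0]],
  [[0,0,2.5],[0,0,0]],
  [[0,0,3],[0,0,0]],
  [[0,0,2.5],[0,0,0]],
  [[0,0,1.5],[0,0,0]],
  [[0,0,0.8],[0,0,0]],
  [[0,0,0],[0,0,0]],
  [[0,0,0],[0,0,0]],
])

```text
t: 22.8
tool_pos: [0.4355, -0.2299, 0.0569]
ee_rot: [[0.177, 0.984, 0.0], [0.984, -0.177, -0.0], [-0.0, 0.0, -1.0]]
contact_force: [0.4, -0.4, 0.1]
opening: 0.0878
grasp_force: 0.0
```

Call:
step_arm([
  [[0,0,0],[0,0,0]],
  [[0,0,0],[0,0,0]],
  [[0,0,0],[0,0,0]],
  [[0,0,0],[0,0,0]],
  [[0,0,0],[0,0,0]],
  [[0,0,0],[0,0,0]],
  [[0,0,0],[0,0,0]],
  [[0,0,0],[0,0,0]],
  [[0,0,0],[0,0,0]],
  [[0,0,0],[0,0,0]],
  [[0,0,0],[0,0,0]],
  [[0,0,0],[0,0,0]],
], claw=1)

```text
t: 24.0
tool_pos: [0.4352, -0.2298, 0.0566]
ee_rot: [[0.177, 0.984, -0.0], [0.984, -0.177, 0.0], [0.0, -0.0, -1.0]]
contact_force: [0.5, -0.1, 0.0]
opening: 0.0212
grasp_force: 30.0
```

Call:
step_arm([
  [[0,0,-1],[0,0,0]],
  [[0,0,-2],[0,0,0]],
  [[0,0,-3],[0,0,0]],
  [[0,0,-4],[0,0,0]],
  [[0,0,-4],[0,0,0]],
  [[0,0,-4],[0,0,0]],
  [[0,0,-4],[0,0,0]],
  [[0,0,-2],[0,0,0]],
  [[0,0,0],[0,0,0]],
  [[0,0,0],[0,0,0]],
])

```text
t: 25.0
tool_pos: [0.4349, -0.2296, 0.2967]
ee_rot: [[0.177, 0.984, 0.0], [0.984, -0.177, -0.0], [-0.0, 0.0, -1.0]]
contact_force: [1.0, -0.1, -1.1]
opening: 0.0212
grasp_force: 30.0
```

Call:
step_arm([
  [[0,0,0],[-0.05,0,0]],
  [[0,0,0],[-0.08,0,0]],
  [[0,0,0],[-0.08,0,0]],
  [[0,0,0],[-0.08,0,0]],
  [[0,0,0],[-0.05,0,0]],
  [[0,0,0],[0,0,0]],
  [[0,0,0],[0,0,0]],
])

```text
t: 25.7
tool_pos: [0.4344, -0.2295, 0.2954]
ee_rot: [[0.178, 0.929, 0.325], [0.984, -0.168, -0.057], [0.001, 0.33, -0.944]]
contact_force: [-0.2, 0.4, -0.1]
opening: 0.0213
grasp_force: 30.0
```

Run:
```python
from h import *
s=status.get_state(); print(s['joint_positions'].round(3) if hasattr(s['joint_positions'],'round') else s['joint_positions'])
```

```text
[-0.768 -0.016  1.887  0.221  0.999 -0.684]
```

Call:
step_arm([
  [[0,0,0],[-0.05,0,0]],
  [[0,0,0],[-0.06,0,0]],
  [[0,0,0],[-0.06,0,0]],
  [[0,0,0],[-0.06,0,0]],
  [[0,0,0],[-0.06,0,0]],
  [[0,0,0],[-0.06,0,0]],
  [[0,0,0],[-0.05,0,0]],
  [[0,0,0],[-0.03,0,0]],
  [[0,0,0],[0,0,0]],
  [[0,0,0],[0,0,0]],
  [[0,0,0],[0,0,0]],
  [[0,0,0],[0,0,0]],
])

```text
t: 26.9
tool_pos: [0.4357, -0.23, 0.297]
ee_rot: [[0.176, 0.707, 0.685], [0.984, -0.126, -0.123], [-0.0, 0.696, -0.718]]
contact_force: [-0.0, 0.0, -0.7]
opening: 0.0215
grasp_force: 30.0
```

Run:
```python
from h import *
from station import find_in
import cv2
s=status.get_state(); print(np.round(s['joint_positions'],3),np.round(s['dq'],3),s['tool_pos'],s['contact_force'],s['grasp_force'],s['opening'])
a=vision.get_image('side'); b=vision.get_image('wrist'); 
cv2.imwrite('pics/d1.png',np.hstack([cv2.resize(a[120:330,200:440,::-1],(400,350),interpolation=cv2.INTER_CUBIC),cv2.resize(b[60:410,120:520,::-1],(400,350))]))
```

```text
[-1.055 -0.113  2.204  0.927  0.733 -1.494] [-0.003 -0.005  0.007  0.005 -0.001 -0.006] [ 0.43572765 -0.23000179  0.2969802 ] [-0.02886657  0.0171387  -0.73228473] 29.997770944610238 0.02152098212679121
```

View pics/d1.png

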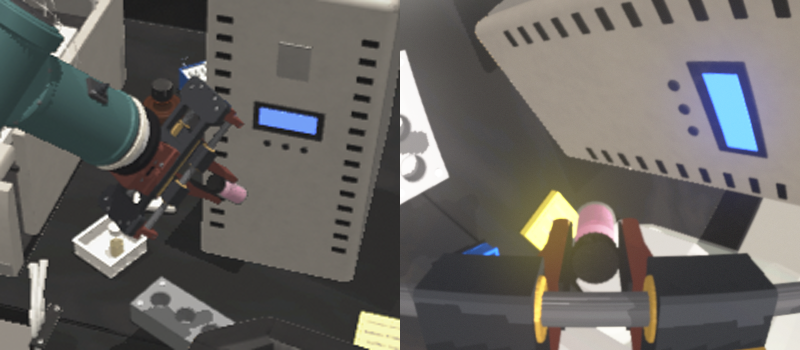

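```bash
python3 -c "
from station import env
print(env.job_done())"
```

```text
the job is handed in; nothing more can be done
None
```

The job is handed in, with no verdict returned: the blue- and white-capped vials stand released in the trays of their colour, and the black-capped vial is still gripped, cap up, at about 44°, with its lowest point roughly 25 cm above the worktop.

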